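# Unpile the under-sink things into their places

## Robot

A 6-joint arm with a two-finger parallel gripper is mounted at the origin on the work surface. World frame = base frame: x ahead of the robot, y to its left, z up, the work surface at z = 0. Lengths are in m, angles in rad, forces in N, time in s.
With the tool pointing down it reaches from about 0.325 to 0.875 m from the base axis. Payload 4.4 kg.
Tool frame: the origin (TCP) lies midway between the tips of the shut fingers; the grasp point (between the pads) lies 19 mm behind it; z points along the fingers, y is the line along which they close (so a half turn about z gives the same grasp; the last joint's range is limited). The gripper opens to 85 mm and grips with 20 to 120 N. Pads are 22 mm wide; open, the fingers measure 114 mm over their backs; the gripper's body (76 mm by 85 mm) begins 54 mm behind the grasp point. The pads swing forward as they close: fully open they stand 13 mm farther back than shut.
Start: joints at [-1.446, 0.207, 1.542, -0, 1.393, -0.15], TCP at [0.156, -0.553, 0.231] pointing down, gripper open.
Joint ranges: [-2.73, 2.73], [-0.86, 2.22], [0.23, 2.46], [-1.11, 4.25], [0.08, 2.63], [-2.82, 2.82]. Speed limits (rad/s): [2.79, 2.79, 3.14, 3.14, 3.14, 3.14].

## Interface

Orientations are given as a rotation vector (axis times angle).
In Python, from rig import * gives the robot as it stands.
- The arm moves only by the tool drive_tool, never from a script. Its arguments are lists of equal length, an entry for each row: "translation": the shift along the tool's x, y, z in m, a list of three; "rot": the turn, a rotation vector about the tool's x, y, z in degrees, a list of three; "hand": the opening, from 0 (shut) to 1 (fully open). A call has 1 to 10 rows; each row is the pose to reach, as a shift and turn from the pose commanded when the call began, along the tool's axes at that moment; what a row does not reach only later rows make up. A row lasts 1/8 s, in which the tool goes at most 62.5 mm and 10.7 degrees, less where a joint would pass 70% of its speed; a pose out of reach is approached as far as the arm can. A call with a gripper value outside its range is refused whole. The fingers move at their own pace and stop on an object; "force" is the grip in N (left out, the last holds). Time passes only in rows, so rows that repeat a pose let the fingers close. It gives the time, the measured TCP pose, the force, the opening and the grip force at its end, in the units of the state.
- state(): the state, without advancing time (a new reading comes with each control period).
- get_image(name): name is "scene" or "top" or "wrist"; returns a dict with "image" (384x512x3 uint8, red, green, blue), "K" (3x3 intrinsics, pixels), "R" (3x3) and "t" (3): a world point X has camera coordinates R X + t; the wrist camera has in their place "T_tool_cam" (4x4, takes a point from camera to tool coordinates, whose origin is the TCP and whose axes are the flange's). Camera axes: x right, y down, z forward; pixel columns grow to the right and rows downward; lengths in m; the calibration is good to about 2 mm. A picture is of the moment at which its call begins: read the wrist's pose just before it. There is no depth.
- hand_in(): hands the job in; it is judged then, once.
The state is a dict: "time_s": time; "q": joint angles; "qvel": joint speeds; "joint_efforts": joint torques, N m; "tool_pos": TCP position; "ee_rot": TCP orientation; "wrist_force": force on the tool from outside, world axes, zero at the start; "wrist_torque": the same for the moment, N m; "opening": finger opening in m; "grasp_force": force on a finger pad.
Only numpy, scipy, OpenCV 4.12 (cv2) and the standard library are available. Lean on these libraries where they do the work, as an engineer would, in place of code of your own. Each camera call takes 0.05 s, during which the arm holds its last target. There are 200 camera calls.

## Task

Two piles were left standing on the cabinet mat: take them apart and put each thing back in its own place, the clear latch box lying flat in the oblong tray, the steel tin in the square tray, the white plunger cup in the round dish, each in the middle and inside the rim, and the brass slip nut over the pipe stub, centred and lying flat on its foot. Keep everything upright on the way, and do not shift or knock over the cleaner bottle and the jar that stand in between.

Things in the scene. Friction and masses are not known exactly. Their poses are not given: they have to be found in the camera images.
- latch_box: Small clear plastic storage box closed by a grey snap latch at each short end: 60 mm along its x, 136 mm along its y (latches included), 50 mm high, 0.22 kg. At the start it is the lower thing of one of the two piles. Its long sides are flat and plain to grip. The origin is the centre of the underside, z up.
- tin: Square brushed steel tin with a closed flat lid, 66 x 66 mm, 50 mm high, sides along its x and y, 0.25 kg. At the start it is the lower thing of the other pile. The origin is the centre of the underside, z up.
- plunger_cup: White plunger cup without its stick, standing rim down: round rim 84 mm across, flat underneath, dome narrowing to an upright neck 32 mm across that runs from 38 to 72 mm above the underside; 72 mm high overall, stiff, 0.12 kg. At the start it stands on top of the latch box or of the tin, which one varies. The origin is the centre of the underside, z up.
- slip_nut: Brass slip nut from a drain pipe, a plain ring lying flat: 58 mm outside, bore 44 mm right through, 36 mm high, 0.1 kg. At the start it lies on top of the latch box or of the tin, whichever the plunger cup is not on. The origin is the centre of the bore at the underside, z up.
- box_tray: Oblong white tray, fixed to the mat: outside 88 mm along its x, 164 mm along its y; inside 80 x 156 mm; floor 3 mm thick, rim 9 mm above the mat and 4 mm thick. Place of the latch box. The origin is the centre of the underside, z up.
- tin_tray: Square white tray, fixed to the mat: outside 94 x 94 mm, inside 86 x 86 mm, sides along its x and y; floor 3 mm thick, rim 9 mm above the mat and 4 mm thick. Place of the tin. The origin is the centre of the underside, z up.
- cup_dish: Round white dish, fixed to the mat: outside 112 mm, inside 104 mm across; floor 3 mm thick, rim 9 mm above the mat. Place of the plunger cup. The origin is the centre of the underside, z up.
- stub: Short steel pipe stub standing on a round white foot, fixed to the mat: foot 72 mm across and 4 mm thick, stub 24 mm across, its top 24 mm above the mat. Place of the slip nut, which goes over the stub and lies on the foot. The origin is the centre of the foot's underside, z up.
- cleaner: White bottle with a paper label, upright, 44 mm across, 120 mm high, standing loose on the mat among the piles and trays; to be left alone. The origin is the centre of the underside, z up.
- jar: Amber glass jar with a steel cap, 46 mm across, 70 mm high, standing loose on the mat among the piles and trays; to be left alone. The origin is the centre of the underside, z up.

How it is judged:
By the outcome, as a careful person would: the job done as asked, in the order asked, and still so for the second after the job is handed in, with the robot touching nothing.
It also fails if it takes over 115 s, if anything falls off the work surface, if the arm or the gripper's body presses on something with over 40 N, if the wrist force passes 120 N, or if a joint passes its speed limit or range.

## Working session

There is one attempt and no reset: what is moved stays moved. The work goes in short steps, Python scripts to look and compute and a tool call to move; the robot and the scene stay as the last step left them, time stands still between calls to the robot, and variables do not carry over. Pictures are saved under pics/ and viewed, at most 14 in all, crops included, and the job is handed in when it is done.

Besides the shell and the picture viewer there is one more tool, called after "Request:" by a JSON object that holds its "name" and its "arguments", one argument or row to a line. drive_tool: Moves the arm, as the interface text tells. Its arguments: {"type":"object","properties":{"translation":{"type":"array","items":{"type":"array","items":{"type":"number"}}},"rot":{"type":"array","items":{"type":"array","items":{"type":"number"}}},"hand":{"type":"array","items":{"type":"number"}},"force":{"type":"number"}},"required":["translation","rot","hand"]}

```bash
ls; mkdir -p pics
python3 - <<'E'
from rig import *
import cv2, numpy as np, pickle
s=state(); print(s)
for n in ("scene","top"):
    d=get_image(n); pickle.dump(d,open(n+".pkl","wb")); cv2.imwrite(f"pics/{n}0.png",d["image"][:,:,::-1])
    print(n,d["K"],d["R"],d["t"])
E
```

```text
pics
{'time_s': 0.0, 'q': array([-1.44649730e+00,  2.07432877e-01,  1.54295977e+00, -1.17538508e-06,
        1.39347398e+00, -1.50510645e-01]), 'qvel': array([-0.00155263, -0.00061668,  0.00118228,  0.0002024 ,  0.00084101,
       -0.00083183]), 'joint_efforts': array([ 2.71657591e-04, -3.83030927e+01, -2.91594225e+01, -2.01429821e-04,
        1.06084999e-02,  1.56779379e-05]), 'tool_pos': array([ 0.15592292, -0.55267585,  0.23011567]), 'ee_rot': array([-3.10973010e+00, -4.30001851e-01, -4.49626036e-05]), 'wrist_force': array([-0.52909521, -0.03016618, -0.40190732]), 'wrist_torque': array([-0.03997899,  0.02291147,  0.00572595]), 'grasp_force': 0.0, 'opening': 0.08556214627919033}
scene [[483.09745095   0.         251.61268881]
 [  0.         483.09745095 195.57119866]
 [  0.           0.           1.        ]] [[ 0.88118394  0.47274971  0.00475064]
 [ 0.38437476 -0.71053416 -0.58940414]
 [-0.27526515  0.52119949 -0.80782435]] [-0.50011422 -0.19054647  1.3784826 ]
top [[363.69602368   0.         255.37504458]
 [  0.         363.69602368 193.56500051]
 [  0.           0.           1.        ]] [[-0.0178539  -0.99961084  0.02143358]
 [-0.99842403  0.01668379 -0.05358265]
 [ 0.0532042  -0.02235646 -0.99833336]] [-0.00290984  0.55369394  0.83559826]
```

View pics/top0.png

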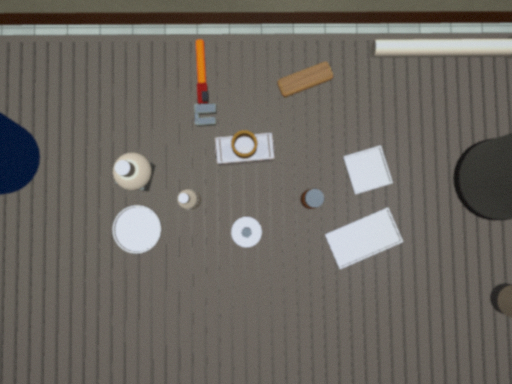

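View pics/scene0.png

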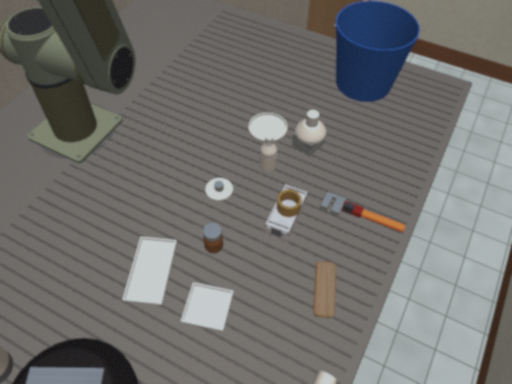

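The top view shows the cup on the tin at (132,170), the nut on the latch box at (245,147), the cleaner at (188,199), the dish at (137,230), the stub at (247,232), the jar at (313,199), the tin tray at (368,170) and the box tray at (364,238). The scene view agrees with this.

```bash
cat > h.py <<'E'
import numpy as np, cv2, pickle
from scipy.spatial.transform import Rotation as Ro
def ray(d,uv,z):
    uv=np.atleast_2d(np.asarray(uv,float)); K=np.asarray(d["K"]);R=np.asarray(d["R"]);t=np.asarray(d["t"])
    r=np.c_[uv,np.ones(len(uv))]@np.linalg.inv(K).T@R; c=-R.T@t
    return c+r*((z-c[2])/r[:,2])[:,None]
def wrist(rig):
    s=rig.state(); d=rig.get_image("wrist")
    T=np.eye(4);T[:3,:3]=Ro.from_rotvec(s["ee_rot"]).as_matrix();T[:3,3]=s["tool_pos"]
    W=np.linalg.inv(T@d["T_tool_cam"]); d["R"],d["t"]=W[:3,:3],W[:3,3]
    return d
def blobs(d,mask,zs,box=None,amin=60):
    if box: m=np.zeros_like(mask);x0,y0,x1,y1=box;m[y0:y1,x0:x1]=mask[y0:y1,x0:x1];mask=m
    for c in cv2.findContours(mask,cv2.RETR_EXTERNAL,cv2.CHAIN_APPROX_NONE)[0]:
        if cv2.contourArea(c)<amin: continue
        (u,v),wh,a=cv2.minAreaRect(c)
        for z in zs:
            p=ray(d,c[:,0,:],z)[:,:2].astype(np.float32)
            (x,y),(w,h),an=cv2.minAreaRect(p)
            print(f"px({u:.0f},{v:.0f}) z{z} c({x:.4f},{y:.4f}) {w:.4f}x{h:.4f} ang {an:.1f}")
E
python3 - <<'E'
from h import *
d=pickle.load(open("top.pkl","rb")); im=d["image"].astype(int)
hsv=cv2.cvtColor(d["image"],cv2.COLOR_RGB2HSV)
w=((hsv[...,2]>150)).astype(np.uint8)*255
blobs(d,w,[0.009],(90,100,420,290))
n=((hsv[...,1]>120)&(hsv[...,2]>60)).astype(np.uint8)*255
print("nut/jar");blobs(d,n,[0.07,0.086],(215,120,340,220),30)
print("cam",-d["R"].T@d["t"])
cv2.imwrite("pics/topz.png",cv2.resize(d["image"][110:280,100:410,::-1],None,fx=2.5,fy=2.5,interpolation=cv2.INTER_CUBIC))
E
```

```text
px(246,232) z0.009 c(0.4654,0.0109) 0.0711x0.0709 ang 44.0
px(364,238) z0.009 c(0.4456,-0.2657) 0.0908x0.1658 ang 21.8
px(136,229) z0.009 c(0.4762,0.2665) 0.1109x0.1113 ang 89.8
px(186,198) z0.009 c(0.5450,0.1490) 0.0398x0.0399 ang 89.1
px(131,170) z0.009 c(0.6130,0.2781) 0.0840x0.0825 ang 89.2
px(368,169) z0.009 c(0.6073,-0.2807) 0.0962x0.0960 ang 15.8
px(244,148) z0.009 c(0.6636,0.0117) 0.0626x0.1361 ang 4.2
nut/jar
px(244,144) z0.07 c(0.6615,0.0129) 0.0506x0.0555 ang 89.2
px(244,144) z0.086 c(0.6584,0.0128) 0.0496x0.0544 ang 89.2
cam [0.50831204 0.0065346  0.86393638]
```

View pics/topz.png

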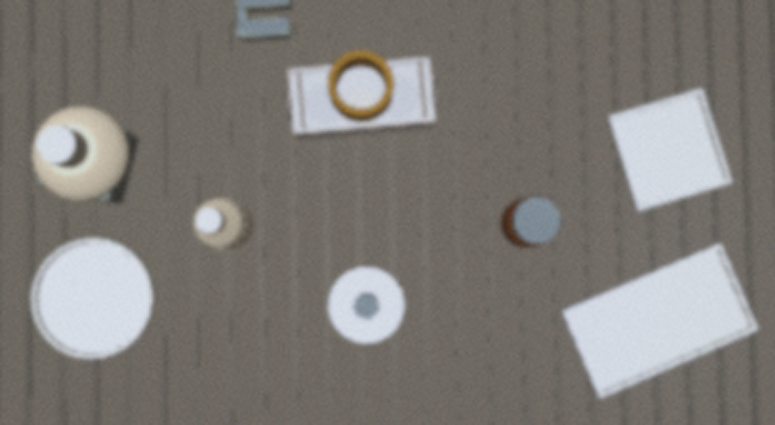

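```bash
cat >> h.py <<'E'
def go(rig,x,y,z,yaw):
    "shift (tool axes) and turn to put TCP at x,y,z, tool down, closing axis at yaw deg (mod 180)"
    s=rig.state(); R=Ro.from_rotvec(s["ee_rot"]).as_matrix()
    q=np.degrees(s["q"]); cy=np.degrees(np.arctan2(R[1,1],R[0,1]))
    dy=(yaw-cy+90)%180-90
    yw=np.radians(cy+dy); ay=np.array([np.cos(yw),np.sin(yw),0]); az=np.array([0,0,-1.])
    G=np.c_[np.cross(ay,az),ay,az]
    tr=R.T@(np.array([x,y,z])-s["tool_pos"]); rv=np.degrees(Ro.from_matrix(R.T@G).as_rotvec())
    q6=np.degrees(np.arctan2(y,x))-(cy+dy)
    print("t",s["time_s"],"tr mm",np.round(tr*1000,1),"rot",np.round(rv,2),"q6 now/then",q[5].round(),((q6+180)%360-180).round())
E
python3 - <<'E'
from h import *; import rig
T=rig.get_image("wrist")["T_tool_cam"];print(T.round(3))
d=pickle.load(open("top.pkl","rb"))
hsv=cv2.cvtColor(d["image"],cv2.COLOR_RGB2HSV)
w=((hsv[...,2]>150)).astype(np.uint8)*255
print("box");blobs(d,w,[0.05],(210,130,280,170))
print("cup rim");blobs(d,w,[0.05,0.055],(100,140,160,195))
print("stub top");
g=((hsv[...,2]<150)).astype(np.uint8)*255
blobs(d,g,[0.024],(238,222,256,242),20)
print(ray(d,[(102+56/2.5,110+145/2.5-0)],0.122))
go(rig,0.55,0.27,0.32,0)
E
```

```text
[[ 0.001 -0.95  -0.313  0.08 ]
 [ 1.     0.001 -0.     0.   ]
 [ 0.001 -0.313  0.95  -0.142]
 [ 0.     0.     0.     1.   ]]
box
px(244,148) z0.05 c(0.6562,0.0115) 0.0596x0.1296 ang 4.2
cup rim
px(131,170) z0.05 c(0.6080,0.2651) 0.0800x0.0786 ang 89.2
px(131,170) z0.055 c(0.6074,0.2635) 0.0795x0.0781 ang 89.2
stub top
[[0.60440705 0.25559203 0.122     ]]
t 0.15 tr mm [ 602.6 -685.2  -88.3] rot [ -0.08  -0.08 -74.25] q6 now/then -9.0 26.0
```

Request:
{"name": "drive_tool", "arguments": {
  "translation": [
    [40, -40, -10],
    [80, -80, -20],
    [120, -120, -30],
    [160, -160, -40],
    [200, -200, -50],
    [240, -240, -60],
    [280, -280, -68],
    [320, -320, -68],
    [360, -360, -68],
    [400, -400, -68]
  ],
  "rot": [
    [0, 0, -8],
    [0, 0, -16],
    [0, 0, -24],
    [0, 0, -32],
    [0, 0, -40],
    [0, 0, -48],
    [0, 0, -56],
    [0, 0, -64],
    [0, 0, -72],
    [0, 0, -74]
  ],
  "hand": [1, 1, 1, 1, 1, 1, 1, 1, 1, 1]
}}

```text
time_s: 1.4
tool_pos: [0.4579, -0.0134, 0.3325]
ee_rot: [2.224, 2.218, 0.0]
wrist_force: [1.3, -1.0, 0.2]
opening: 0.0856
grasp_force: 0.0
```

I gave those shifts in mm where the interface takes metres. The per-row cap kept the motion safe, and it went in the intended direction. From here on I'll use metres.

Run:
```python
from h import *; import rig
print(rig.state()["q"].round(2),rig.state()["qvel"].round(2)); go(rig,0.606,0.262,0.30,0)
```

```text
[-0.22 -0.11  1.67 -0.    1.59 -0.22] [ 1.1   0.45 -0.51 -0.    0.06  0.84]
t 1.4 tr mm [275.8 147.3  32.4] rot [ 0.04  0.03 -0.15] q6 now/then -12.0 23.0
```

Request:
{"name": "drive_tool", "arguments": {
  "translation": [
    [0, 0, 0],
    [0, 0, 0],
    [0, 0, 0]
  ],
  "rot": [
    [0, 0, 0],
    [0, 0, 0],
    [0, 0, 0]
  ],
  "hand": [1, 1, 1]
}}

```text
time_s: 1.78
tool_pos: [0.4568, -0.0167, 0.3317]
ee_rot: [-2.229, -2.213, 0.001]
wrist_force: [1.0, 0.2, -0.4]
opening: 0.0856
grasp_force: 0.0
```

Run:
```python
from h import *; import rig
print(rig.state()["tool_pos"].round(3)); go(rig,0.606,0.262,0.30,0)
```

```text
[ 0.457 -0.017  0.332]
t 1.775 tr mm [279.7 147.3  31.5] rot [-0.05  0.01 -0.4 ] q6 now/then -13.0 23.0
```

Request:
{"name": "drive_tool", "arguments": {
  "translation": [
    [0.04, 0.021, 0.005],
    [0.08, 0.042, 0.01],
    [0.12, 0.063, 0.015],
    [0.16, 0.084, 0.02],
    [0.2, 0.105, 0.025],
    [0.24, 0.126, 0.03],
    [0.28, 0.147, 0.031],
    [0.28, 0.147, 0.031],
    [0.28, 0.147, 0.031]
  ],
  "rot": [
    [0, 0, 0],
    [0, 0, 0],
    [0, 0, 0],
    [0, 0, 0],
    [0, 0, 0],
    [0, 0, 0],
    [0, 0, 0],
    [0, 0, 0],
    [0, 0, 0]
  ],
  "hand": [1, 1, 1, 1, 1, 1, 1, 1, 1]
}}

```text
time_s: 2.9
tool_pos: [0.6058, 0.262, 0.3007]
ee_rot: [-2.229, -2.214, 0.002]
wrist_force: [-0.2, -0.4, 0.4]
opening: 0.0855
grasp_force: 0.0
```

Run:
```python
from h import *; import rig
print(rig.state()["tool_pos"].round(4))
d=wrist(rig); pickle.dump(d,open("w1.pkl","wb")); cv2.imwrite("pics/w1.png",d["image"][:,:,::-1]); print(d["K"])
```

```text
[0.6058 0.262  0.3007]
[[276.24437804   0.         254.21968087]
 [  0.         276.24437804 193.76836539]
 [  0.           0.           1.        ]]
```

View pics/w1.png

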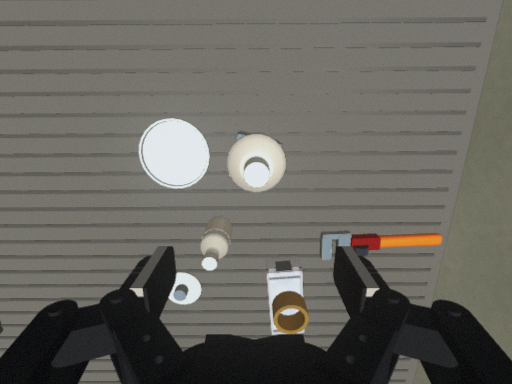

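The wrist view shows the cup on the tin with its neck top at (257,175). The tin's corner just shows at (240,135), and the dish is at (174,153).

Run:
```python
from h import *
d=pickle.load(open("w1.pkl","rb")); im=d["image"]
hsv=cv2.cvtColor(im,cv2.COLOR_RGB2HSV)
w=((hsv[...,2]>150)).astype(np.uint8)*255
print("cup rim+dish");blobs(d,w,[0.05,0.009],(120,100,300,200))
n=((hsv[...,2]>205)&(hsv[...,1]<25)).astype(np.uint8)*255
print("neck");blobs(d,n,[0.122],(225,140,290,195),30)
nn=((hsv[...,1]>120)&(hsv[...,2]>40)).astype(np.uint8)*255
print("nut");blobs(d,nn,[0.086],(262,280,312,335))
print(ray(d,[(257,175)],.122))
```

```text
cup rim+dish
px(256,162) z0.05 c(0.6084,0.2587) 0.0836x0.0842 ang 89.7
px(256,162) z0.009 c(0.6086,0.2501) 0.0923x0.0930 ang 89.7
px(174,153) z0.05 c(0.4906,0.2725) 0.1006x0.1013 ang 89.7
px(174,153) z0.009 c(0.4785,0.2653) 0.1111x0.1119 ang 89.7
neck
px(258,163) z0.122 c(0.6105,0.2738) 0.0552x0.0567 ang 89.7
nut
px(290,312) z0.086 c(0.6616,0.0254) 0.0551x0.0807 ang 6.7
[[0.60921161 0.25992883 0.122     ]]
```

Request:
{"name": "drive_tool", "arguments": {
  "translation": [
    [-0.003, 0.003, 0.04],
    [-0.003, 0.003, 0.08],
    [-0.003, 0.003, 0.12],
    [-0.003, 0.003, 0.15],
    [-0.003, 0.003, 0.18],
    [-0.003, 0.003, 0.2],
    [-0.003, 0.003, 0.209],
    [-0.003, 0.003, 0.209]
  ],
  "rot": [
    [0, 0, 0],
    [0, 0, 0],
    [0, 0, 0],
    [0, 0, 0],
    [0, 0, 0],
    [0, 0, 0],
    [0, 0, 0],
    [0, 0, 0]
  ],
  "hand": [1, 1, 1, 1, 1, 1, 1, 1]
}}

```text
time_s: 3.95
tool_pos: [0.6087, 0.2605, 0.0923]
ee_rot: [-2.227, -2.216, 0.0]
wrist_force: [0.0, 0.4, 0.1]
opening: 0.0852
grasp_force: 0.0
```

Request:
{"name": "drive_tool", "arguments": {
  "translation": [
    [0, 0, 0],
    [0, 0, 0],
    [0, 0, 0],
    [0, 0, 0],
    [0, 0, 0],
    [0, 0, 0],
    [0, 0, 0],
    [0, 0, 0]
  ],
  "rot": [
    [0, 0, 0],
    [0, 0, 0],
    [0, 0, 0],
    [0, 0, 0],
    [0, 0, 0],
    [0, 0, 0],
    [0, 0, 0],
    [0, 0, 0]
  ],
  "hand": [0.5, 0.4, 0.35, 0.3, 0.2, 0.2, 0.2, 0.2],
  "force": 30
}}

```text
time_s: 4.95
tool_pos: [0.609, 0.2612, 0.093]
ee_rot: [2.226, 2.216, 0.002]
wrist_force: [-2.1, 1.2, 5.8]
opening: 0.0314
grasp_force: 31.0
```

Run:
```python
from h import *; import rig
go(rig,0.4775,0.266,0.16,0)
```

```text
t 4.95 tr mm [   4.2 -131.4  -67.1] rot [ 0.05 -0.03 -0.25] q6 now/then 16.0 29.0
```

Request:
{"name": "drive_tool", "arguments": {
  "translation": [
    [0, 0, -0.015],
    [0, 0, -0.035],
    [0, -0.01, -0.05],
    [0.001, -0.035, -0.05],
    [0.003, -0.065, -0.05],
    [0.005, -0.1, -0.05],
    [0.006, -0.125, -0.05],
    [0.006, -0.131, -0.05],
    [0.006, -0.131, -0.04],
    [0.006, -0.131, -0.02]
  ],
  "rot": [
    [0, 0, 0],
    [0, 0, 0],
    [0, 0, 0],
    [0, 0, 0],
    [0, 0, 0],
    [0, 0, 0],
    [0, 0, 0],
    [0, 0, 0],
    [0, 0, 0],
    [0, 0, 0]
  ],
  "hand": [0.2, 0.2, 0.2, 0.2, 0.2, 0.2, 0.2, 0.2, 0.2, 0.2]
}}

```text
time_s: 6.2
tool_pos: [0.4799, 0.2678, 0.1129]
ee_rot: [2.225, 2.215, 0.006]
wrist_force: [0.0, -0.1, -1.1]
opening: 0.0314
grasp_force: 30.5
```

Request:
{"name": "drive_tool", "arguments": {
  "translation": [
    [0, 0, 0.02],
    [0, 0, 0.04],
    [0, 0, 0.055],
    [0, 0, 0.062],
    [0, 0, 0.065],
    [0, 0, 0.065],
    [0, 0, 0.065]
  ],
  "rot": [
    [0, 0, 0],
    [0, 0, 0],
    [0, 0, 0],
    [0, 0, 0],
    [0, 0, 0],
    [0, 0, 0],
    [0, 0, 0]
  ],
  "hand": [0.2, 0.2, 0.2, 0.2, 0.2, 0.2, 0.2]
}}

```text
time_s: 7.08
tool_pos: [0.4783, 0.2678, 0.0479]
ee_rot: [2.226, 2.216, 0.002]
wrist_force: [-0.1, 0.6, -0.7]
opening: 0.0312
grasp_force: 30.4
```

Request:
{"name": "drive_tool", "arguments": {
  "translation": [
    [0, 0, 0.001],
    [0, 0, 0.002],
    [0, 0, 0.002],
    [0, 0, 0.002],
    [0, 0, 0.002],
    [0, 0, 0.002],
    [0, 0, 0.002],
    [0, 0, 0.002]
  ],
  "rot": [
    [0, 0, 0],
    [0, 0, 0],
    [0, 0, 0],
    [0, 0, 0],
    [0, 0, 0],
    [0, 0, 0],
    [0, 0, 0],
    [0, 0, 0]
  ],
  "hand": [0.2, 0.2, 0.2, 0.5, 0.7, 0.9, 1, 1]
}}

```text
time_s: 8.07
tool_pos: [0.4776, 0.2675, 0.0451]
ee_rot: [-2.226, -2.216, 0.0]
wrist_force: [-0.7, -0.1, 0.3]
opening: 0.0852
grasp_force: 0.0
```

Request:
{"name": "drive_tool", "arguments": {
  "translation": [
    [0, 0, -0.03],
    [0, 0, -0.08],
    [0, 0, -0.13],
    [0, 0.04, -0.18],
    [0, 0.08, -0.22],
    [0, 0.12, -0.25],
    [0, 0.13, -0.25],
    [0, 0.13, -0.25],
    [0, 0.13, -0.25]
  ],
  "rot": [
    [0, 0, 0],
    [0, 0, 0],
    [0, 0, 0],
    [0, 0, 0],
    [0, 0, 0],
    [0, 0, 0],
    [0, 0, 0],
    [0, 0, 0],
    [0, 0, 0]
  ],
  "hand": [1, 1, 1, 1, 1, 1, 1, 1, 1]
}}

```text
time_s: 9.2
tool_pos: [0.6054, 0.2669, 0.2925]
ee_rot: [-2.224, -2.215, 0.007]
wrist_force: [-0.2, -0.5, 0.1]
opening: 0.0857
grasp_force: 0.0
```

Run:
```python
from h import *; import rig
print(rig.state()["tool_pos"].round(4))
d=wrist(rig); pickle.dump(d,open("w2.pkl","wb")); cv2.imwrite("pics/w2.png",d["image"][:,:,::-1])
```

```text
[0.6054 0.2669 0.2925]
```

View pics/w2.png

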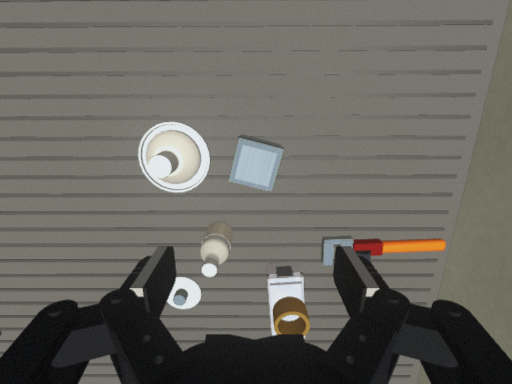

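The cup sits concentric in the dish at (174,157). The tin is uncovered at (257,163) and turned by roughly 10–15°.

Run:
```python
from h import *; import rig
d=pickle.load(open("w2.pkl","rb")); im=d["image"].astype(int)
m=((im[...,2]-im[...,0]>8)&(im[...,2]>135)).astype(np.uint8)*255
m=cv2.morphologyEx(m,cv2.MORPH_CLOSE,np.ones((3,3)))
print(im[165,257],im[140,257]);blobs(d,m,[0.05],(225,125,295,200))
m=((im.max(2)>150)).astype(np.uint8)*255
blobs(d,m,[0.009],(120,110,215,200))
cup=((im[...,0]-im[...,2]>12)&(im[...,0]>120)).astype(np.uint8)*255
cup=cv2.morphologyEx(cup,cv2.MORPH_CLOSE,np.ones((3,3)))
print("cup");blobs(d,cup,[0.003],(120,110,215,200))
```

```text
[178 195 207] [84 87 85]
px(255,165) z0.05 c(0.6060,0.2630) 0.0639x0.0635 ang 75.4
px(174,157) z0.009 c(0.4789,0.2653) 0.1115x0.1110 ang 40.2
cup
px(173,156) z0.003 c(0.4773,0.2663) 0.0804x0.0833 ang 32.2
```

Run:
```python
from h import *; import rig
go(rig,0.606,0.262,0.01,-14.6)
```

```text
t 9.25 tr mm [ -4.7   1.7 282.9] rot [-0.24  0.09 14.39] q6 now/then 17.0 38.0
```

Request:
{"name": "drive_tool", "arguments": {
  "translation": [
    [-0.005, 0.001, 0.04],
    [-0.005, 0.001, 0.08],
    [-0.005, 0.001, 0.13],
    [-0.005, 0.001, 0.17],
    [-0.005, 0.001, 0.2],
    [-0.005, 0.001, 0.22],
    [-0.005, 0.001, 0.22],
    [-0.005, 0.001, 0.22]
  ],
  "rot": [
    [0, 0, 5],
    [0, 0, 10],
    [0, 0, 14.4],
    [0, 0, 14.4],
    [0, 0, 14.4],
    [0, 0, 14.4],
    [0, 0, 14.4],
    [0, 0, 14.4]
  ],
  "hand": [1, 1, 1, 1, 1, 1, 1, 1]
}}

```text
time_s: 10.25
tool_pos: [0.6096, 0.2623, 0.0767]
ee_rot: [2.486, 1.92, 0.004]
wrist_force: [-0.2, 0.6, 0.2]
opening: 0.0856
grasp_force: 0.0
```

Run:
```python
from h import *; import rig
go(rig,0.606,0.262,0.01,-14.6)
```

```text
t 10.25 tr mm [-1.3 -3.5 66.7] rot [ 0.13 -0.07 -0.04] q6 now/then 30.0 38.0
```

Request:
{"name": "drive_tool", "arguments": {
  "translation": [
    [-0.001, -0.0035, 0.02],
    [-0.001, -0.0035, 0.045],
    [-0.001, -0.0035, 0.06],
    [-0.001, -0.0035, 0.067],
    [-0.001, -0.0035, 0.067]
  ],
  "rot": [
    [0, 0, 0],
    [0, 0, 0],
    [0, 0, 0],
    [0, 0, 0],
    [0, 0, 0]
  ],
  "hand": [1, 1, 1, 1, 1]
}}

```text
time_s: 10.88
tool_pos: [0.6048, 0.2618, 0.0077]
ee_rot: [-2.486, -1.92, 0.001]
wrist_force: [-0.1, -0.4, 1.0]
opening: 0.0854
grasp_force: 0.0
```

Request:
{"name": "drive_tool", "arguments": {
  "translation": [
    [0, 0, 0],
    [0, 0, 0],
    [0, 0, 0],
    [0, 0, 0],
    [0, 0, 0],
    [0, 0, 0]
  ],
  "rot": [
    [0, 0, 0],
    [0, 0, 0],
    [0, 0, 0],
    [0, 0, 0],
    [0, 0, 0],
    [0, 0, 0]
  ],
  "hand": [0.8, 0.7, 0.6, 0.6, 0.6, 0.6],
  "force": 40
}}

```text
time_s: 11.62
tool_pos: [0.6061, 0.2622, 0.0094]
ee_rot: [2.486, 1.919, 0.003]
wrist_force: [1.2, 0.6, 6.1]
opening: 0.0657
grasp_force: 46.9
```

Run:
```python
from h import *; import rig
go(rig,0.606,-0.281,0.22,15.8)
```

```text
t 11.625 tr mm [-525.2  137.8 -211. ] rot [  0.13  -0.04 -30.46] q6 now/then 31.0 -41.0
```

Request:
{"name": "drive_tool", "arguments": {
  "translation": [
    [0, 0, -0.03],
    [0, 0, -0.07],
    [0, 0, -0.115],
    [0, 0, -0.15],
    [-0.03, 0.008, -0.165],
    [-0.08, 0.021, -0.165],
    [-0.13, 0.034, -0.165],
    [-0.18, 0.047, -0.165],
    [-0.23, 0.06, -0.165],
    [-0.28, 0.073, -0.165]
  ],
  "rot": [
    [0, 0, 0],
    [0, 0, 0],
    [0, 0, 0],
    [0, 0, 0],
    [0, 0, -3],
    [0, 0, -7],
    [0, 0, -12],
    [0, 0, -16],
    [0, 0, -20],
    [0, 0, -24]
  ],
  "hand": [0.6, 0.6, 0.6, 0.6, 0.6, 0.6, 0.6, 0.6, 0.6, 0.6]
}}

```text
time_s: 12.88
tool_pos: [0.6033, -0.0289, 0.1715]
ee_rot: [-2.028, -2.395, 0.003]
wrist_force: [1.1, -0.1, -2.0]
opening: 0.0652
grasp_force: 46.1
```

Request:
{"name": "drive_tool", "arguments": {
  "translation": [
    [0, 0, 0],
    [0, 0, 0]
  ],
  "rot": [
    [0, 0, 0],
    [0, 0, 0]
  ],
  "hand": [0.6, 0.6]
}}

```text
time_s: 13.12
tool_pos: [0.6038, -0.0273, 0.1718]
ee_rot: [-2.033, -2.392, 0.001]
wrist_force: [0.5, 0.1, -2.5]
opening: 0.0657
grasp_force: 46.1
```

Run:
```python
from h import *; import rig
go(rig,0.607,-0.281,0.10,15.8)
```

```text
t 13.125 tr mm [-251.   -37.5   71.6] rot [-0.13 -0.1  -6.52] q6 now/then -20.0 -41.0
```

Request:
{"name": "drive_tool", "arguments": {
  "translation": [
    [-0.04, -0.006, 0],
    [-0.09, -0.014, 0],
    [-0.14, -0.021, 0],
    [-0.19, -0.029, 0],
    [-0.23, -0.035, 0.01],
    [-0.251, -0.0375, 0.03],
    [-0.251, -0.0375, 0.06],
    [-0.251, -0.0375, 0.09],
    [-0.251, -0.0375, 0.11],
    [-0.251, -0.0375, 0.11]
  ],
  "rot": [
    [0, 0, -2],
    [0, 0, -4],
    [0, 0, -6.5],
    [0, 0, -6.5],
    [0, 0, -6.5],
    [0, 0, -6.5],
    [0, 0, -6.5],
    [0, 0, -6.5],
    [0, 0, -6.5],
    [0, 0, -6.5]
  ],
  "hand": [0.6, 0.6, 0.6, 0.6, 0.6, 0.6, 0.6, 0.6, 0.6, 0.6]
}}

```text
time_s: 14.38
tool_pos: [0.6072, -0.279, 0.0604]
ee_rot: [-1.889, -2.503, 0.001]
wrist_force: [0.1, -0.3, -2.9]
opening: 0.0654
grasp_force: 46.1
```

Run:
```python
from h import *; import rig
go(rig,0.607,-0.281,0.0125,15.8)
d=rig.get_image("top"); pickle.dump(d,open("t2.pkl","wb")); cv2.imwrite("pics/t2.png",cv2.resize(d["image"][120:280,280:430,::-1],None,fx=4,fy=3.7))
```

```text
t 14.375 tr mm [-2.  -0.5 47.9] rot [-0.21 -0.24  0.13] q6 now/then -48.0 -41.0
```

Request:
{"name": "drive_tool", "arguments": {
  "translation": [
    [-0.002, 0, 0.015],
    [-0.002, 0, 0.03],
    [-0.002, 0, 0.04],
    [-0.002, 0, 0.045],
    [-0.002, 0, 0.047],
    [-0.002, 0, 0.048],
    [-0.002, 0, 0.048]
  ],
  "rot": [
    [0, 0, 0],
    [0, 0, 0],
    [0, 0, 0],
    [0, 0, 0],
    [0, 0, 0],
    [0, 0, 0],
    [0, 0, 0]
  ],
  "hand": [0.6, 0.6, 0.6, 0.6, 0.6, 0.6, 0.6]
}}

```text
time_s: 15.3
tool_pos: [0.6094, -0.2834, 0.0156]
ee_rot: [1.893, 2.506, 0.0]
wrist_force: [0.6, -0.4, -3.2]
opening: 0.0653
grasp_force: 46.2
```

Run:
```python
from h import *; import rig
go(rig,0.607,-0.281,0.0115,15.8); print(rig.state()["tool_pos"])
d=rig.get_image("scene"); go(rig,0.607,-0.281,0.0115,15.8)
cv2.imwrite("pics/s2.png",cv2.resize(d["image"][200:360,80:290,::-1],None,fx=3.5,fy=3.5))
```

```text
t 15.3 tr mm [ 2.9 -1.6  4.1] rot [0.03 0.04 0.05] q6 now/then -48.0 -41.0
[ 0.60937794 -0.28338674  0.015588  ]
t 15.35 tr mm [ 3.  -1.7  4.1] rot [0.03 0.04 0.05] q6 now/then -48.0 -41.0
```

View pics/s2.png

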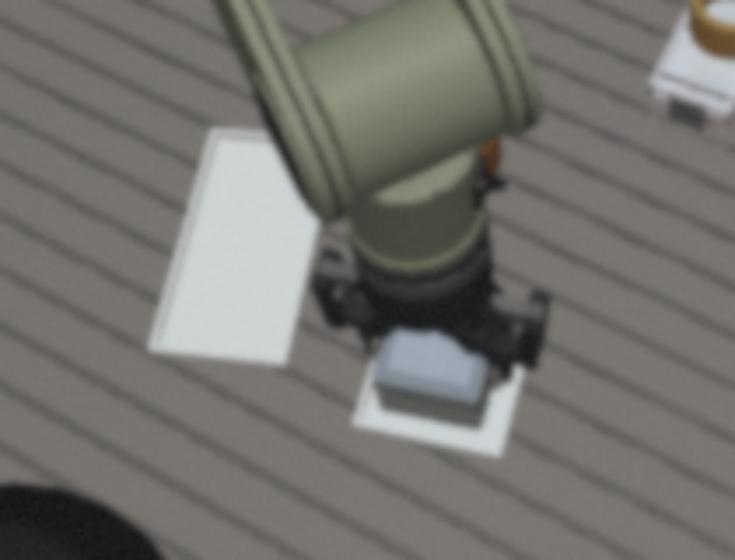

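The tin is just over the square tray and inside the rim, at about (430,375). I'll nudge it a few millimetres, lower it and release.

Request:
{"name": "drive_tool", "arguments": {
  "translation": [
    [0.002, -0.001, 0.001],
    [0.003, -0.0015, 0.002],
    [0.003, -0.0015, 0.0035],
    [0.003, -0.0015, 0.0035],
    [0.003, -0.0015, 0.0035]
  ],
  "rot": [
    [0, 0, 0],
    [0, 0, 0],
    [0, 0, 0],
    [0, 0, 0],
    [0, 0, 0]
  ],
  "hand": [0.6, 0.6, 0.6, 0.6, 0.6]
}}

```text
time_s: 15.98
tool_pos: [0.6069, -0.2808, 0.0134]
ee_rot: [1.894, 2.506, -0.0]
wrist_force: [-2.3, 1.7, 6.1]
opening: 0.0651
grasp_force: 47.0
```

Request:
{"name": "drive_tool", "arguments": {
  "translation": [
    [0, 0, 0],
    [0, 0, 0],
    [0, 0, 0],
    [0, 0, -0.03],
    [0, 0, -0.08],
    [0, 0, -0.14],
    [0, 0, -0.2],
    [0, 0, -0.24],
    [0, 0, -0.24],
    [0, 0, -0.24]
  ],
  "rot": [
    [0, 0, 0],
    [0, 0, 0],
    [0, 0, 0],
    [0, 0, 0],
    [0, 0, 0],
    [0, 0, 0],
    [0, 0, 0],
    [0, 0, 0],
    [0, 0, 0],
    [0, 0, 0]
  ],
  "hand": [0.8, 1, 1, 1, 1, 1, 1, 1, 1, 1]
}}

```text
time_s: 17.23
tool_pos: [0.6063, -0.2804, 0.2505]
ee_rot: [-1.893, -2.505, 0.0]
wrist_force: [0.3, 0.2, -1.1]
opening: 0.0854
grasp_force: 0.0
```

Run:
```python
from h import *; import rig
d=wrist(rig); pickle.dump(d,open("w3.pkl","wb")); cv2.imwrite("pics/w3.png",d["image"][:,:,::-1])
go(rig,0.658,0.0,0.26,0)
```

```text
t 17.275 tr mm [255.3 126.6 -10.3] rot [-0.17 -0.14 15.84] q6 now/then -48.0 0.0
```

View pics/w3.png

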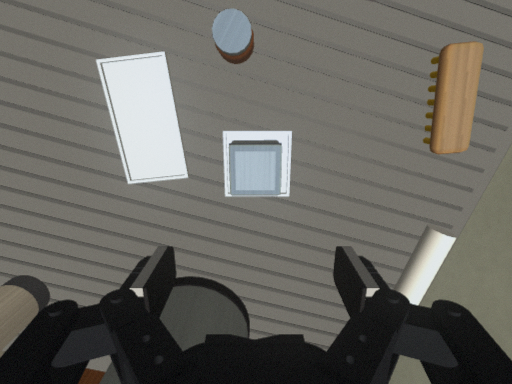

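The tin lies square in its tray. The tray is at (257,163), the tin's top at (256,168), and the box tray at (143,118). I'll measure all three and move on to the nut.

Run:
```python
from h import *
d=pickle.load(open("w3.pkl","rb")); im=d["image"].astype(int)
m=((im.min(2)>150)).astype(np.uint8)*255
m=cv2.morphologyEx(m,cv2.MORPH_CLOSE,np.ones((3,3)))
blobs(d,m,[0.009],(85,40,310,200))
t=((im[...,2]-im[...,0]>8)&(im[...,2]>135)&(im[...,0]<215)).astype(np.uint8)*255
t=cv2.morphologyEx(t,cv2.MORPH_OPEN,np.ones((5,5)))
print("tin");blobs(d,t,[0.053],(225,125,290,195),300)
```

```text
px(256,164) z0.009 c(0.6104,-0.2819) 0.0950x0.0933 ang 15.9
px(142,118) z0.009 c(0.4487,-0.2672) 0.0892x0.1649 ang 22.0
tin
px(254,169) z0.053 c(0.6064,-0.2805) 0.0685x0.0631 ang 15.9
```

Request:
{"name": "drive_tool", "arguments": {
  "translation": [
    [0.04, 0.02, -0.01],
    [0.08, 0.04, -0.02],
    [0.12, 0.06, -0.03],
    [0.16, 0.08, -0.03],
    [0.2, 0.1, -0.03],
    [0.235, 0.117, -0.03],
    [0.255, 0.127, -0.03],
    [0.255, 0.127, -0.03],
    [0.255, 0.127, -0.03]
  ],
  "rot": [
    [0, 0, 4],
    [0, 0, 8],
    [0, 0, 12],
    [0, 0, 15.8],
    [0, 0, 15.8],
    [0, 0, 15.8],
    [0, 0, 15.8],
    [0, 0, 15.8],
    [0, 0, 15.8]
  ],
  "hand": [1, 1, 1, 1, 1, 1, 1, 1, 1]
}}

```text
time_s: 18.4
tool_pos: [0.6591, -0.0021, 0.281]
ee_rot: [-2.222, -2.221, 0.002]
wrist_force: [-0.2, -0.2, -0.5]
opening: 0.0857
grasp_force: 0.0
```

Run:
```python
from h import *; import rig
d=wrist(rig); pickle.dump(d,open("w4.pkl","wb")); cv2.imwrite("pics/w4.png",d["image"][:,:,::-1])
print(rig.state()["tool_pos"])
```

```text
[ 0.65915957 -0.00236784  0.28122585]
```

View pics/w4.png

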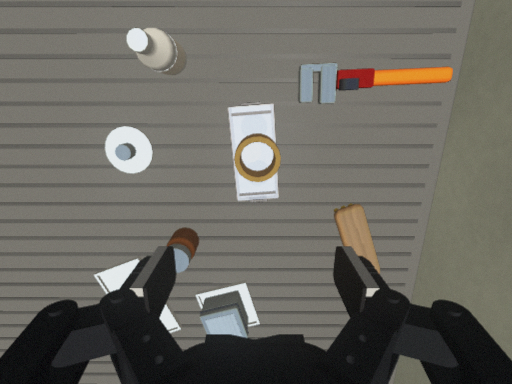

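The nut is at (257,157), roughly over the middle of the box, and the stub is at (129,150).

Run:
```python
from h import *; import rig
d=pickle.load(open("w4.pkl","rb")); im=d["image"].astype(int); hsv=cv2.cvtColor(d["image"],cv2.COLOR_RGB2HSV)
n=((hsv[...,1]>110)&(hsv[...,2]>50)).astype(np.uint8)*255
print("nut");blobs(d,n,[0.086,0.07],(225,125,290,190))
m=((im.min(2)>150)|(n>0)).astype(np.uint8)*255
print("box");blobs(d,m,[0.05],(220,95,290,210))
print("foot");blobs(d,m,[0.004],(95,120,160,180))
s=((im.min(2)<160)).astype(np.uint8)*255
print("stub");blobs(d,s,[0.024],(110,138,140,166),30)
for w,n in(("w3.pkl",0),("top.pkl",1)): pass
go(rig,0.66,0.012,0.06,4)
```

```text
nut
px(257,158) z0.086 c(0.6625,0.0126) 0.0562x0.0562 ang 45.9
px(257,158) z0.07 c(0.6626,0.0095) 0.0588x0.0589 ang 45.9
box
px(256,152) z0.05 c(0.6616,0.0112) 0.0644x0.1297 ang 4.4
foot
px(128,149) z0.004 c(0.4677,0.0099) 0.0717x0.0711 ang 42.2
stub
px(126,151) z0.024 c(0.4723,0.0114) 0.0295x0.0224 ang 17.9
t 18.45 tr mm [ 14.5   1.  221.2] rot [-0.05  0.04 -4.05] q6 now/then -8.0 -3.0
```

Request:
{"name": "drive_tool", "arguments": {
  "translation": [
    [0.015, 0.0025, 0.04],
    [0.015, 0.0025, 0.08],
    [0.015, 0.0025, 0.12],
    [0.015, 0.0025, 0.15],
    [0.015, 0.0025, 0.17],
    [0.015, 0.0025, 0.18],
    [0.015, 0.0025, 0.18]
  ],
  "rot": [
    [0, 0, -4],
    [0, 0, -4],
    [0, 0, -4],
    [0, 0, -4],
    [0, 0, -4],
    [0, 0, -4],
    [0, 0, -4]
  ],
  "hand": [1, 1, 1, 1, 1, 1, 1]
}}

```text
time_s: 19.32
tool_pos: [0.6619, 0.0138, 0.1016]
ee_rot: [-2.142, -2.298, 0.0]
wrist_force: [-0.3, 0.5, 0.5]
opening: 0.0853
grasp_force: 0.0
```

Run:
```python
from h import *; import rig
go(rig,0.6617,0.0126,0.052,4.2)
```

```text
t 19.325 tr mm [-1.2 -0.3 49.6] rot [-0.01  0.   -0.19] q6 now/then -10.0 -3.0
```

Request:
{"name": "drive_tool", "arguments": {
  "translation": [
    [-0.001, 0, 0.02],
    [-0.001, 0, 0.04],
    [-0.001, 0, 0.049],
    [-0.001, 0, 0.049],
    [-0.001, 0, 0.049],
    [-0.001, 0, 0.049],
    [-0.001, 0, 0.049],
    [-0.001, 0, 0.049],
    [-0.001, 0, 0.049],
    [-0.001, 0, 0.049]
  ],
  "rot": [
    [0, 0, 0],
    [0, 0, 0],
    [0, 0, 0],
    [0, 0, 0],
    [0, 0, 0],
    [0, 0, 0],
    [0, 0, 0],
    [0, 0, 0],
    [0, 0, 0],
    [0, 0, 0]
  ],
  "hand": [1, 1, 1, 1, 0.8, 0.7, 0.6, 0.5, 0.5, 0.5],
  "force": 30
}}

```text
time_s: 20.58
tool_pos: [0.6628, 0.0132, 0.0537]
ee_rot: [2.141, 2.297, 0.002]
wrist_force: [0.1, 0.3, 4.1]
opening: 0.0562
grasp_force: 33.6
```

Run:
```python
from h import *; import rig
go(rig,0.4675,0.010,0.052,4.2);print(rig.state()["tool_pos"])
```

```text
t 20.575 tr mm [  10.6 -195.     1.3] rot [ 0.11  0.02 -0.15] q6 now/then -10.0 -3.0
[0.66276978 0.01318073 0.05370641]
```

Request:
{"name": "drive_tool", "arguments": {
  "translation": [
    [0, 0, -0.02],
    [0, 0, -0.045],
    [0.001, -0.02, -0.06],
    [0.003, -0.06, -0.06],
    [0.005, -0.1, -0.06],
    [0.008, -0.14, -0.06],
    [0.01, -0.175, -0.06],
    [0.011, -0.195, -0.05],
    [0.011, -0.195, -0.04],
    [0.011, -0.195, -0.03]
  ],
  "rot": [
    [0, 0, 0],
    [0, 0, 0],
    [0, 0, 0],
    [0, 0, 0],
    [0, 0, 0],
    [0, 0, 0],
    [0, 0, 0],
    [0, 0, 0],
    [0, 0, 0],
    [0, 0, 0]
  ],
  "hand": [0.5, 0.5, 0.5, 0.5, 0.5, 0.5, 0.5, 0.5, 0.5, 0.5]
}}

```text
time_s: 21.82
tool_pos: [0.4677, 0.0103, 0.0827]
ee_rot: [2.141, 2.297, 0.002]
wrist_force: [-0.5, -0.8, -1.5]
opening: 0.0559
grasp_force: 32.9
```

Run:
```python
from h import *; import rig
go(rig,0.4675,0.0105,0.008,4.2)
d=rig.get_image("scene"); cv2.imwrite("pics/s3.png",cv2.resize(d["image"][120:270,160:340,::-1],None,fx=4,fy=4))
```

```text
t 21.825 tr mm [ 0.2 -0.3 74.7] rot [ 0.1   0.02 -0.16] q6 now/then -13.0 -3.0
```

View pics/s3.png

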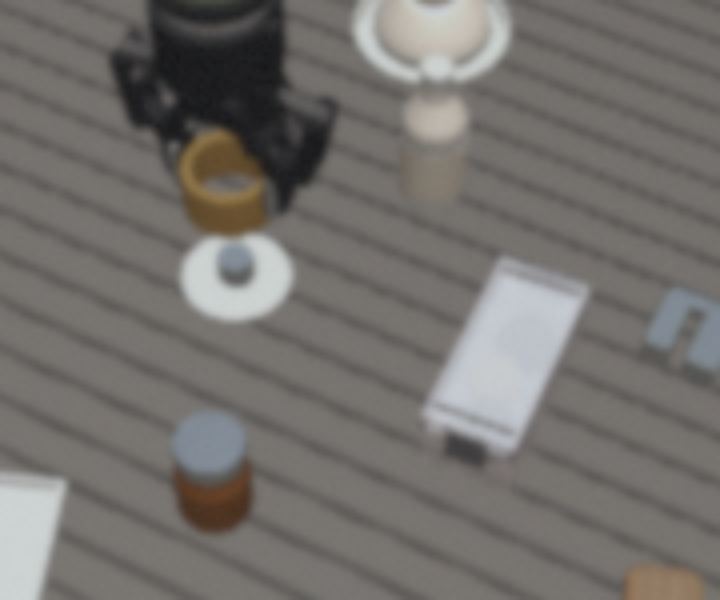

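The nut is held level at (225,185), straight above the stub at (236,265). Lowering it now.

Request:
{"name": "drive_tool", "arguments": {
  "translation": [
    [0, 0, 0.02],
    [0, 0, 0.04],
    [0, 0, 0.055],
    [0, 0, 0.065],
    [0, 0, 0.071],
    [0, 0, 0.074],
    [0, 0, 0.075],
    [0, 0, 0.075]
  ],
  "rot": [
    [0, 0, 0],
    [0, 0, 0],
    [0, 0, 0],
    [0, 0, 0],
    [0, 0, 0],
    [0, 0, 0],
    [0, 0, 0],
    [0, 0, 0]
  ],
  "hand": [0.5, 0.5, 0.5, 0.5, 0.5, 0.5, 0.5, 0.5]
}}

```text
time_s: 22.88
tool_pos: [0.467, 0.0104, 0.008]
ee_rot: [2.141, 2.298, 0.001]
wrist_force: [-0.2, -0.2, 0.4]
opening: 0.0561
grasp_force: 32.9
```

Request:
{"name": "drive_tool", "arguments": {
  "translation": [
    [0, 0, 0.001],
    [0, 0, 0.001],
    [0, 0, 0.001],
    [0, 0, 0.001],
    [0, 0, -0.03],
    [0, 0, -0.08],
    [0, 0, -0.14],
    [0, 0, -0.2],
    [0, 0, -0.23],
    [0, 0, -0.23]
  ],
  "rot": [
    [0, 0, 0],
    [0, 0, 0],
    [0, 0, 0],
    [0, 0, 0],
    [0, 0, 0],
    [0, 0, 0],
    [0, 0, 0],
    [0, 0, 0],
    [0, 0, 0],
    [0, 0, 0]
  ],
  "hand": [0.5, 0.8, 1, 1, 1, 1, 1, 1, 1, 1]
}}

```text
time_s: 24.12
tool_pos: [0.4687, 0.0102, 0.2409]
ee_rot: [2.137, 2.294, 0.006]
wrist_force: [0.0, -0.0, -0.6]
opening: 0.0855
grasp_force: 0.0
```

Run:
```python
from h import *; import rig
d=wrist(rig); cv2.imwrite("pics/w5.png",d["image"][:,:,::-1]); pickle.dump(d,open("w5.pkl","wb"))
go(rig,0.66,0.0112,0.07,4.3)
im=d["image"].astype(int); hsv=cv2.cvtColor(d["image"],cv2.COLOR_RGB2HSV)
n=((hsv[...,1]>110)&(hsv[...,2]>50)).astype(np.uint8)*255
print("nut");blobs(d,n,[0.04],(200,100,310,220))
m=((im.min(2)>150)|(n>0)).astype(np.uint8)*255
print("foot,box(z.05)");blobs(d,m,[0.004,0.05],(200,60,420,240),300)
```

```text
t 24.175 tr mm [-12.7 192.  168.9] rot [ 0.14  0.03 -0.25] q6 now/then -13.0 -3.0
nut
px(252,168) z0.04 c(0.4670,0.0112) 0.0548x0.0583 ang 4.0
foot,box(z.05)
px(251,163) z0.004 c(0.4669,0.0086) 0.0745x0.0716 ang 62.0
px(251,163) z0.05 c(0.4663,0.0185) 0.0655x0.0629 ang 62.0
px(396,178) z0.004 c(0.6849,0.0003) 0.0680x0.1463 ang 4.4
px(396,178) z0.05 c(0.6579,0.0112) 0.0597x0.1286 ang 4.4
```

View pics/w5.png

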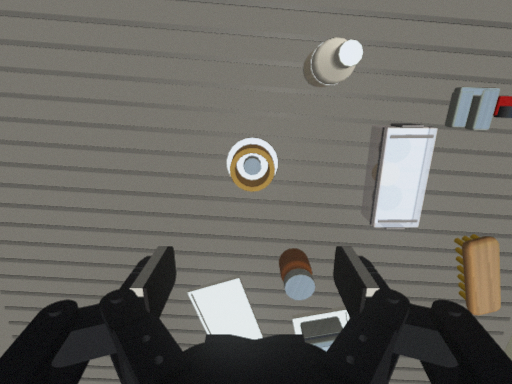

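The nut lies over the stub and concentric on its foot at (252,168). The box is now clear at (404,177).

Request:
{"name": "drive_tool", "arguments": {
  "translation": [
    [-0.003, 0.04, 0],
    [-0.006, 0.08, 0],
    [-0.009, 0.12, 0],
    [-0.011, 0.16, 0.02],
    [-0.013, 0.191, 0.06],
    [-0.013, 0.191, 0.1],
    [-0.013, 0.191, 0.14],
    [-0.013, 0.191, 0.165],
    [-0.013, 0.191, 0.165],
    [-0.013, 0.191, 0.165]
  ],
  "rot": [
    [0, 0, 0],
    [0, 0, 0],
    [0, 0, 0],
    [0, 0, 0],
    [0, 0, 0],
    [0, 0, 0],
    [0, 0, 0],
    [0, 0, 0],
    [0, 0, 0],
    [0, 0, 0]
  ],
  "hand": [1, 1, 1, 1, 1, 1, 1, 1, 1, 1]
}}

```text
time_s: 25.42
tool_pos: [0.6579, 0.011, 0.0723]
ee_rot: [-2.141, -2.298, 0.001]
wrist_force: [0.2, 0.2, 0.2]
opening: 0.0855
grasp_force: 0.0
```

Run:
```python
from h import *; import rig
go(rig,0.6595,0.0112,0.011,4.3)
```

```text
t 25.425 tr mm [ 0.1  1.6 61.3] rot [-0.04 -0.01 -0.26] q6 now/then -11.0 -3.0
```

Request:
{"name": "drive_tool", "arguments": {
  "translation": [
    [0, 0.0015, 0.025],
    [0, 0.0015, 0.05],
    [0, 0.0015, 0.061],
    [0, 0.0015, 0.061],
    [0, 0.0015, 0.061],
    [0, 0.0015, 0.061],
    [0, 0.0015, 0.061],
    [0, 0.0015, 0.061],
    [0, 0.0015, 0.061],
    [0, 0.0015, 0.061]
  ],
  "rot": [
    [0, 0, 0],
    [0, 0, 0],
    [0, 0, 0],
    [0, 0, 0],
    [0, 0, 0],
    [0, 0, 0],
    [0, 0, 0],
    [0, 0, 0],
    [0, 0, 0],
    [0, 0, 0]
  ],
  "hand": [1, 1, 1, 1, 0.8, 0.7, 0.6, 0.5, 0.5, 0.5],
  "force": 40
}}

```text
time_s: 26.68
tool_pos: [0.6606, 0.011, 0.0134]
ee_rot: [2.14, 2.297, 0.002]
wrist_force: [-1.4, -0.5, 6.1]
opening: 0.0596
grasp_force: 45.4
```

Run:
```python
from h import *; import rig
go(rig,0.449,-0.267,0.1,22);print(rig.state()["tool_pos"])
```

```text
t 26.675 tr mm [-262.4 -230.5  -86.9] rot [  0.11   0.05 -17.95] q6 now/then -11.0 -53.0
[0.66060668 0.01095334 0.01341513]
```

Request:
{"name": "drive_tool", "arguments": {
  "translation": [
    [0, 0, -0.03],
    [0, 0, -0.07],
    [0, 0, -0.11],
    [-0.015, -0.013, -0.13],
    [-0.05, -0.044, -0.13],
    [-0.09, -0.079, -0.13],
    [-0.13, -0.114, -0.13],
    [-0.17, -0.149, -0.13],
    [-0.21, -0.184, -0.13],
    [-0.25, -0.22, -0.13]
  ],
  "rot": [
    [0, 0, 0],
    [0, 0, 0],
    [0, 0, 0],
    [0, 0, 0],
    [0, 0, -3],
    [0, 0, -6],
    [0, 0, -9],
    [0, 0, -12],
    [0, 0, -15],
    [0, 0, -18]
  ],
  "hand": [0.5, 0.5, 0.5, 0.5, 0.5, 0.5, 0.5, 0.5, 0.5, 0.5]
}}

```text
time_s: 27.92
tool_pos: [0.4563, -0.2547, 0.1411]
ee_rot: [-1.753, -2.607, -0.0]
wrist_force: [0.6, -0.4, -3.1]
opening: 0.0594
grasp_force: 44.8
```

Request:
{"name": "drive_tool", "arguments": {
  "translation": [
    [0, 0, 0],
    [0, 0, 0.02],
    [0, 0, 0.04],
    [0, 0, 0.06],
    [0, 0, 0.07],
    [0, 0, 0.07]
  ],
  "rot": [
    [0, 0, 0],
    [0, 0, 0],
    [0, 0, 0],
    [0, 0, 0],
    [0, 0, 0],
    [0, 0, 0]
  ],
  "hand": [0.5, 0.5, 0.5, 0.5, 0.5, 0.5]
}}

```text
time_s: 28.68
tool_pos: [0.4574, -0.2528, 0.0707]
ee_rot: [-1.754, -2.604, -0.001]
wrist_force: [0.2, 1.0, -3.0]
opening: 0.0596
grasp_force: 45.0
```

Run:
```python
from h import *; import rig
go(rig,0.449,-0.267,0.017,22)
```

```text
t 28.675 tr mm [-10.1 -13.   53.7] rot [-0.05 -0.12  0.08] q6 now/then -61.0 -53.0
```

Request:
{"name": "drive_tool", "arguments": {
  "translation": [
    [-0.005, -0.006, 0.0],
    [-0.01, -0.013, 0.01],
    [-0.01, -0.013, 0.02],
    [-0.01, -0.013, 0.03],
    [-0.01, -0.013, 0.035],
    [-0.01, -0.013, 0.035],
    [-0.01, -0.013, 0.035]
  ],
  "rot": [
    [0, 0, 0],
    [0, 0, 0],
    [0, 0, 0],
    [0, 0, 0],
    [0, 0, 0],
    [0, 0, 0],
    [0, 0, 0]
  ],
  "hand": [0.5, 0.5, 0.5, 0.5, 0.5, 0.5, 0.5]
}}

```text
time_s: 29.55
tool_pos: [0.4498, -0.268, 0.0368]
ee_rot: [1.755, 2.605, -0.0]
wrist_force: [-0.7, 0.6, -2.1]
opening: 0.0596
grasp_force: 45.0
```

Run:
```python
from h import *; import rig
go(rig,0.4487,-0.267,0.016,22)
```

```text
t 29.55 tr mm [ 1.4 -0.6 20.8] rot [0.01 0.03 0.06] q6 now/then -62.0 -53.0
```

Request:
{"name": "drive_tool", "arguments": {
  "translation": [
    [0.001, -0.0005, 0.008],
    [0.001, -0.0005, 0.014],
    [0.001, -0.0005, 0.018],
    [0.001, -0.0005, 0.02],
    [0.001, -0.0005, 0.021],
    [0.001, -0.0005, 0.021],
    [0.001, -0.0005, 0.021]
  ],
  "rot": [
    [0, 0, 0],
    [0, 0, 0],
    [0, 0, 0],
    [0, 0, 0],
    [0, 0, 0],
    [0, 0, 0],
    [0, 0, 0]
  ],
  "hand": [0.5, 0.5, 0.5, 0.5, 0.5, 0.5, 0.5]
}}

```text
time_s: 30.42
tool_pos: [0.4483, -0.2669, 0.0174]
ee_rot: [-1.755, -2.604, -0.0]
wrist_force: [-6.6, 4.5, 12.2]
opening: 0.0595
grasp_force: 46.7
```

Request:
{"name": "drive_tool", "arguments": {
  "translation": [
    [0, 0, -0.001],
    [0, 0, -0.001],
    [0, 0, -0.001],
    [0, 0, -0.001],
    [0, 0, -0.03],
    [0, 0, -0.08],
    [0, 0, -0.14],
    [0, 0, -0.2],
    [0, 0, -0.24],
    [0, 0, -0.24]
  ],
  "rot": [
    [0, 0, 0],
    [0, 0, 0],
    [0, 0, 0],
    [0, 0, 0],
    [0, 0, 0],
    [0, 0, 0],
    [0, 0, 0],
    [0, 0, 0],
    [0, 0, 0],
    [0, 0, 0]
  ],
  "hand": [0.5, 0.8, 1, 1, 1, 1, 1, 1, 1, 1]
}}

```text
time_s: 31.68
tool_pos: [0.4508, -0.269, 0.2605]
ee_rot: [1.75, 2.597, -0.002]
wrist_force: [0.3, 0.7, -0.3]
opening: 0.0853
grasp_force: 0.0
```

Run:
```python
from h import *; import rig
d=wrist(rig); cv2.imwrite("pics/w6.png",cv2.resize(d["image"][60:260,140:400,::-1],None,fx=3,fy=3,interpolation=cv2.INTER_CUBIC)); pickle.dump(d,open("w6.pkl","wb"))
go(rig,0.61,-0.282,0.15,15.9)
```

```text
t 31.725 tr mm [-72.9 143.3 108.1] rot [0.13 0.21 6.15] q6 now/then -62.0 -41.0
```

View pics/w6.png

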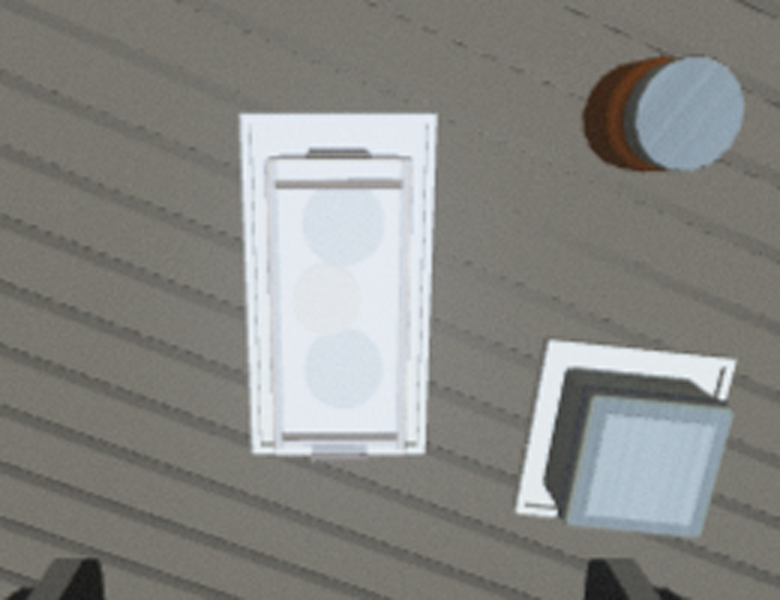

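The box lies flat inside its tray. The tray corners are near (240,113) and (425,455), and the latches are at y=150 and y=455. The tin is inside its tray, so I'll measure the offsets.

Run:
```python
from h import *; import rig
d=pickle.load(open("w6.pkl","rb"))
f=lambda p,z: ray(d,np.array(p)/3+[140-1/3,60-1/3],z)[:,:2]
T=f([(240,113),(437,113),(425,455),(252,455)],.009)
a=np.radians(22);ex=np.array([np.cos(a),np.sin(a)]);ey=np.array([-ex[1],ex[0]])
print("tray",T.mean(0))
R=T.mean(0)
g=lambda n,P:print(n,((P-R)@ex*1000).round(1),((P-R)@ey*1000).round(1))
g("traycorners",T)
g("latch top ends z.04",f([(340,149),(340,459)],.04)); g("z.05",f([(340,149),(340,459)],.05))
g("grooves z.053",f([(340,185),(340,436)],.053))
g("sides z.053",f([(267,300),(411,300)],.053))
# tin bottom left corner and upper edges on the tray floor
Tt=f([(549,340),(736,360),(516,514)],.009); 
c=(Tt[1]+Tt[2])/2; print("tintray c",c)
tt=f([(594,396),(731,405),(702,537),(569,523)],.053); print("tin",tt.mean(0), np.linalg.norm(np.diff(tt,axis=0),axis=1))
t=rig.get_image("top");pickle.dump(t,open("t3.pkl","wb"));cv2.imwrite("pics/t3.png",cv2.resize(t["image"][110:280,100:410,::-1],None,fx=2.5,fy=2.5,interpolation=cv2.INTER_CUBIC))
```

```text
tray [ 0.44893329 -0.26723254]
traycorners [-44.1  44.1  44.2 -44.3] [ 82.5  82.7 -82.6 -82.6]
latch top ends z.04 [0.7 0.7] [ 68.1 -71.9]
z.05 [0.7 0.7] [ 68.4 -67.8]
grooves z.053 [0.7 0.7] [ 54.4 -55.3]
sides z.053 [-30.5  31. ] [6.8 6.8]
tintray c [ 0.61073035 -0.28172531]
tin [ 0.60697808 -0.27940142] [0.06176077 0.06586744 0.06386744]
```

The box is centred to within 1 mm, but the tin is about 4 mm off the middle of its tray. I'll regrip it and shift it.

Run:
```python
from h import *; import rig
go(rig,0.607,-0.2797,0.08,15.9)
```

```text
t 31.775 tr mm [-71.2 142.2 175.4] rot [-0.   -0.    6.14] q6 now/then -62.0 -41.0
```

Request:
{"name": "drive_tool", "arguments": {
  "translation": [
    [-0.02, 0.04, 0],
    [-0.04, 0.08, 0],
    [-0.06, 0.12, 0.01],
    [-0.071, 0.142, 0.04],
    [-0.071, 0.142, 0.09],
    [-0.071, 0.142, 0.14],
    [-0.071, 0.142, 0.175],
    [-0.071, 0.142, 0.175],
    [-0.071, 0.142, 0.175]
  ],
  "rot": [
    [0, 0, 2],
    [0, 0, 4],
    [0, 0, 6.1],
    [0, 0, 6.1],
    [0, 0, 6.1],
    [0, 0, 6.1],
    [0, 0, 6.1],
    [0, 0, 6.1],
    [0, 0, 6.1]
  ],
  "hand": [1, 1, 1, 1, 1, 1, 1, 1, 1]
}}

```text
time_s: 32.9
tool_pos: [0.607, -0.2798, 0.0807]
ee_rot: [-1.892, -2.508, -0.0]
wrist_force: [-0.0, 0.2, -0.1]
opening: 0.0856
grasp_force: 0.0
```

Run:
```python
from h import *; import rig
go(rig,0.607,-0.2797,0.0135,15.9)
```

```text
t 32.9 tr mm [ 0.1  0.  67.2] rot [-0.   -0.01  0.04] q6 now/then -48.0 -41.0
```

Request:
{"name": "drive_tool", "arguments": {
  "translation": [
    [0, 0, 0.025],
    [0, 0, 0.05],
    [0, 0, 0.063],
    [0, 0, 0.067],
    [0, 0, 0.067],
    [0, 0, 0.067],
    [0, 0, 0.067],
    [0, 0, 0.067],
    [0, 0, 0.067],
    [0, 0, 0.067]
  ],
  "rot": [
    [0, 0, 0],
    [0, 0, 0],
    [0, 0, 0],
    [0, 0, 0],
    [0, 0, 0],
    [0, 0, 0],
    [0, 0, 0],
    [0, 0, 0],
    [0, 0, 0],
    [0, 0, 0]
  ],
  "hand": [1, 1, 1, 1, 0.9, 0.8, 0.7, 0.65, 0.6, 0.6]
}}

```text
time_s: 34.15
tool_pos: [0.6079, -0.2804, 0.0152]
ee_rot: [1.89, 2.506, 0.0]
wrist_force: [0.4, 0.1, 6.1]
opening: 0.0653
grasp_force: 46.7
```

Run:
```python
from h import *; import rig
print(rig.state()["tool_pos"]); go(rig,0.6107,-0.282,0.0135,15.9)
```

```text
[ 0.60787833 -0.28036279  0.01515688]
t 34.15 tr mm [-2.3  2.3  1.7] rot [0.09 0.11 0.05] q6 now/then -48.0 -41.0
```

Request:
{"name": "drive_tool", "arguments": {
  "translation": [
    [0, 0, -0.002],
    [-0.001, 0.001, -0.004],
    [-0.003, 0.003, -0.004],
    [-0.003, 0.003, -0.003],
    [-0.003, 0.003, -0.001],
    [-0.003, 0.003, 0],
    [-0.003, 0.003, 0]
  ],
  "rot": [
    [0, 0, 0],
    [0, 0, 0],
    [0, 0, 0],
    [0, 0, 0],
    [0, 0, 0],
    [0, 0, 0],
    [0, 0, 0]
  ],
  "hand": [0.6, 0.6, 0.6, 0.6, 0.6, 0.6, 0.6]
}}

```text
time_s: 35.02
tool_pos: [0.6106, -0.2817, 0.0152]
ee_rot: [-1.892, -2.508, 0.0]
wrist_force: [-4.3, 0.8, 6.2]
opening: 0.0653
grasp_force: 46.9
```

Request:
{"name": "drive_tool", "arguments": {
  "translation": [
    [0, 0, 0],
    [0, 0, 0],
    [0, 0, 0],
    [0, 0, 0],
    [0, 0, -0.03],
    [0, 0, -0.08],
    [0, 0, -0.14],
    [0, 0, -0.2],
    [0, 0, -0.24],
    [0, 0, -0.24]
  ],
  "rot": [
    [0, 0, 0],
    [0, 0, 0],
    [0, 0, 0],
    [0, 0, 0],
    [0, 0, 0],
    [0, 0, 0],
    [0, 0, 0],
    [0, 0, 0],
    [0, 0, 0],
    [0, 0, 0]
  ],
  "hand": [0.7, 0.9, 1, 1, 1, 1, 1, 1, 1, 1]
}}

```text
time_s: 36.28
tool_pos: [0.6131, -0.2833, 0.2596]
ee_rot: [1.885, 2.5, 0.001]
wrist_force: [-0.3, 0.1, -0.4]
opening: 0.0854
grasp_force: 0.0
```

Run:
```python
from h import *; import rig
d=wrist(rig); pickle.dump(d,open("w7.pkl","wb")); im=d["image"].astype(int)
cv2.imwrite("pics/w7.png",cv2.resize(d["image"][20:220,80:340,::-1],None,fx=3,fy=3,interpolation=cv2.INTER_CUBIC))
m=cv2.morphologyEx(((im.min(2)>150)).astype(np.uint8)*255,cv2.MORPH_CLOSE,np.ones((3,3)))
blobs(d,m,[0.009],(200,100,310,210))
t=((im[...,2]-im[...,0]>8)&(im[...,2]>135)&(im[...,0]<215)).astype(np.uint8)*255
t=cv2.morphologyEx(t,cv2.MORPH_OPEN,np.ones((5,5)))
print("tin");blobs(d,t,[0.053],(215,115,300,205),300)
t=rig.get_image("top");pickle.dump(t,open("t4.pkl","wb"));cv2.imwrite("pics/t4.png",cv2.resize(t["image"][110:280,100:410,::-1],None,fx=2.5,fy=2.5,interpolation=cv2.INTER_CUBIC))
```

```text
px(252,166) z0.009 c(0.6140,-0.2928) 0.0573x0.0563 ang 15.9
px(251,157) z0.009 c(0.6102,-0.2813) 0.0950x0.0929 ang 15.9
tin
px(252,165) z0.053 c(0.6109,-0.2821) 0.0672x0.0629 ang 15.9
```

View pics/w7.png

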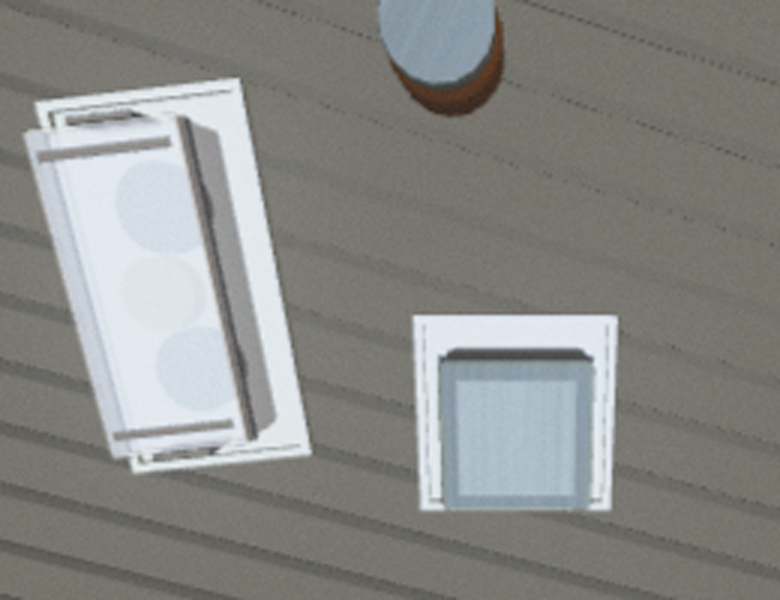

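View pics/t3.png

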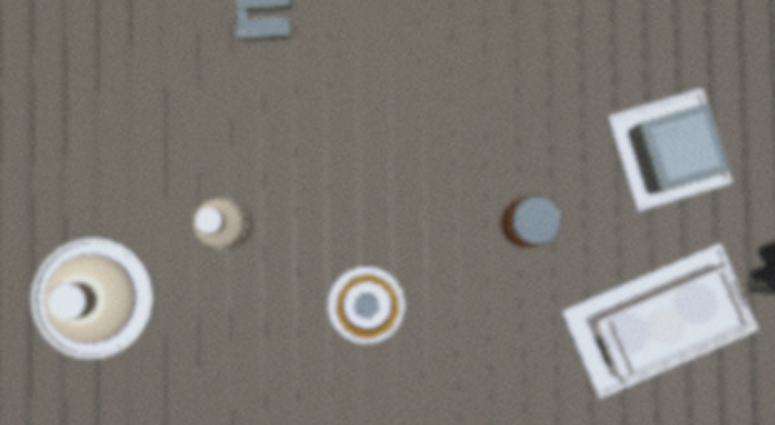

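The tin is now centred to within about 1 mm, at (516,435) in its tray. The earlier top view shows the cup, nut and box in place. The cleaner at (220,222) and the jar at (531,221) haven't moved. The arm is clear, so I'm handing in.

```bash
python3 -c "
from rig import *
print(hand_in())"
```

```text
the job is handed in; nothing more can be done
None
```

I put all four things in their places, each upright and within about 2 mm of centre by my camera measurements, left the cleaner and the jar where they stood, and handed the job in at about 36 s of the 115 s allowed; hand-in gave no verdict.

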